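# Return the hire darts and clear the scorer

## Robot

A 6-joint arm with a two-finger parallel gripper is mounted at the origin on the work surface. World frame = base frame: x ahead of the robot, y to its left, z up, the work surface at z = 0. Lengths are in m, angles in rad, forces in N, time in s.
With the tool pointing down it reaches from about 0.225 to 0.875 m from the base axis. Payload 3.4 kg.
Tool frame: the origin (TCP) lies midway between the tips of the shut fingers; the grasp point (between the pads) lies grip_point_offset behind it (grip_point_offset is the distance from the TCP to the grasp point, in m); z points along the fingers, y is the line along which they close (so a half turn about z gives the same grasp; the last joint's range is limited). The gripper opens to 85 mm and grips with 20 to 120 N. Pads are 22 mm wide; open, the fingers measure 114 mm over their backs; the gripper's body (76 mm by 85 mm) begins 54 mm behind the grasp point. The pads swing forward as they close: fully open they stand 13 mm farther back than shut.
Start: joints at [-1.381, 0.276, 1.505, -0, 1.361, -0.121], TCP at [0.176, -0.547, 0.231] pointing down, gripper open.
Joint ranges: [-2.89, 2.89], [-0.75, 2.08], [0.22, 2.7], [-1.18, 4.32], [0.11, 2.71], [-2.7, 2.7]. Speed limits (rad/s): [2.57, 2.57, 3.14, 3.14, 3.14, 3.14].

## Interface

Orientations are given as a rotation vector (axis times angle).
In Python, from rig import * gives the robot as it stands.
- The arm moves only by the tool jog_arm, never from a script. Its argument "series" is text: rows parted by semicolons, each of 7 numbers parted by spaces: the shift along the tool's x, y, z in mm, then the turn, a rotation vector about the tool's x, y, z in rad, then the finger opening in mm, from 0 to 85.4. A call has 1 to 12 rows; each row is the pose to reach, as a shift and turn from the pose commanded when the call began, along the tool's axes at that moment; what a row does not reach only later rows make up. A row lasts 1/8 s, in which the tool goes at most 62.5 mm and 10.7 degrees, less where a joint would pass 70% of its speed; a pose out of reach is approached as far as the arm can. A call with a gripper value outside its range is refused whole. The fingers move at their own pace and stop on an object; "force" is the grip in N (left out, the last holds). Time passes only in rows, so rows that repeat a pose let the fingers close. It gives the time, the measured TCP pose, the force, the opening and the grip force at its end, in the units of the state.
- get_obs(): the state, without advancing time (a new reading comes with each control period).
- snapshot(name): name is "side" or "top" or "wrist"; returns a dict with "img" (420x560x3 uint8, red, green, blue), "mtx" (3x3 intrinsics, pixels), "k1" (the pictures are not rectified: a ray, as slopes to the right and down, at radius r is drawn at 1 + k1 r^2 times it, then the intrinsics apply), "R" (3x3) and "t" (3): a world point X has camera coordinates R X + t. Camera axes: x right, y down, z forward; pixel columns grow to the right and rows downward; lengths in m; the calibration is good to about 2 mm. A picture is of the moment at which its call begins. There is no depth.
- hand_in(): hands the job in; it is judged then, once.
The state is a dict: "clock": time; "qpos": joint angles; "joint_velocities": joint speeds; "effort": joint torques, N m; "tcp_pos": TCP position; "ee_rot": TCP orientation; "force": force on the tool from outside, world axes, zero at the start; "moment": the same for the moment, N m; "finger_gap": finger opening in m; "grip_force": force on a finger pad.
Only numpy, scipy, OpenCV 4.12 (cv2) and the standard library are available. Lean on these libraries where they do the work, as an engineer would, in place of code of your own. Each camera call takes 0.05 s, during which the arm holds its last target. There are 200 camera calls.

## Task

Close out the hired darts: first press the dock's steel button fully down and let it up to wake the dock, then slide every dart case lying on the table fully home into an empty bay of the dock. When all are home, push the coin slide all the way in and let it spring back out, and last press the button on the score box fully down and release it. Leave the mug, tools and other things where they are, with every case still fully home at the end.

Things in the scene. Friction and masses are not known exactly. Their poses are not given: they have to be found in the camera images.
- dock: Fixed hire dock of wood and black iron, 30 mm high, on the table. Origin: on the table, middle of the front face of its four bays (side by side, 70 mm pitch); +x points into the bays, away from the robot, +y along the row. A solid block 30 mm high behind the bays carries the dock button, 123 mm behind the front face. At the -y end, 190 mm from the middle, is the coin slide's housing.
- dock_button (a joint): Travel of the dock's big round steel spring button, 36 mm across, pressed straight down: 0 up, 0.008 m fully down. About 5 N takes it fully down; it springs back when let go.
- dock_button_top (a point): Middle of the top face of the dock button (moves with it).
- coin_slide (a joint): Travel of the steel coin slide: 0 out at rest, 0.040 m fully in, pushed level along the dock's +x. Sprung: 2 N at the start to about 7 N fully in; it comes back out by itself.
- coin_slide_end (a point): Middle of the robot-side face of the coin slide's upright steel push plate (46 mm wide, 34 mm high, 8 mm thick, its lower edge 26 mm above the table; moves with it). At rest this face stands 60 mm in front of the dock's front face. Iron housing 75 mm wide, 60 mm high, its front 10 mm behind the dock's front face.
- score_box: Fixed black score box, 100 x 100 mm and 60 mm high, to the left of the dock. Origin: middle of its underside. Its button is in the middle of its top.
- score_button (a joint): Travel of the score box's smaller round black spring button, 28 mm across, pressed straight down: 0 up, 0.006 m fully down. About 5 N takes it fully down; it springs back when let go.
- score_button_top (a point): Middle of the top face of the score button (moves with it).
- bay0 (a point): Bay 0 from the -y end: where a case's middle lies when fully home against the back wall, 40 mm behind the dock's front face, 9 mm above the table; axes as the dock. The case then sticks out 20 mm. Bay: table as floor, 47 mm wide, 24 mm clear height, 100 mm deep; 23 mm dividers with rounded noses; iron lips overhang each side by 8 mm from 10 mm behind the face.
- bay1 (a point): Bay 1 from the -y end: where a case's middle lies when fully home against the back wall, 40 mm behind the dock's front face, 9 mm above the table; axes as the dock. The case then sticks out 20 mm. Bay: table as floor, 47 mm wide, 24 mm clear height, 100 mm deep; 23 mm dividers with rounded noses; iron lips overhang each side by 8 mm from 10 mm behind the face.
- bay2 (a point): Bay 2 from the -y end: where a case's middle lies when fully home against the back wall, 40 mm behind the dock's front face, 9 mm above the table; axes as the dock. The case then sticks out 20 mm. Bay: table as floor, 47 mm wide, 24 mm clear height, 100 mm deep; 23 mm dividers with rounded noses; iron lips overhang each side by 8 mm from 10 mm behind the face.
- bay3 (a point): Bay 3 from the -y end: where a case's middle lies when fully home against the back wall, 40 mm behind the dock's front face, 9 mm above the table; axes as the dock. The case then sticks out 20 mm. Bay: table as floor, 47 mm wide, 24 mm clear height, 100 mm deep; 23 mm dividers with rounded noses; iron lips overhang each side by 8 mm from 10 mm behind the face.
- case0: Flat aluminium dart case, 120 mm long (its x) x 44 mm wide (its y) x 18 mm thick (its z), 0.16 kg, edges rounded 2 mm; origin at its middle. Both ends and both faces are alike: any end may go in first. May be absent.
- case1: Flat aluminium dart case, 120 mm long (its x) x 44 mm wide (its y) x 18 mm thick (its z), 0.16 kg, edges rounded 2 mm; origin at its middle. Both ends and both faces are alike: any end may go in first. May be absent.
- case2: Flat aluminium dart case, 120 mm long (its x) x 44 mm wide (its y) x 18 mm thick (its z), 0.16 kg, edges rounded 2 mm; origin at its middle. Both ends and both faces are alike: any end may go in first. May be absent.
- case3: Flat aluminium dart case, 120 mm long (its x) x 44 mm wide (its y) x 18 mm thick (its z), 0.16 kg, edges rounded 2 mm; origin at its middle. Both ends and both faces are alike: any end may go in first. May be absent.
- mug: Dimpled glass beer mug, 82 mm across, 120 mm high, with a handle. Origin: middle of its underside. Bystander.
- tape: Steel tape measure in a red case, 70 x 34 x 62 mm high. Origin: middle of its underside. Bystander.
- screwdriver: Wooden-handled screwdriver lying down. Bystander.
- level: Brass-edged wooden spirit level, 250 mm long, lying behind the dock. Bystander.
- tin: Closed steel chalk tin, 60 mm across, 75 mm high. Origin: middle of its underside. Bystander.
- mats: Stack of cardboard beer mats, 94 x 94 x 12 mm. Bystander.
Not all that is in view belongs to the job. Leave any orange, purple or turquoise look-alike of the case2 alone.

How it is judged:
On the way, in this order (a step that is already met when the one before it is completed fails the run):
1. the dock button is pressed fully down (value of joint dock_button above 0.007 m), for 0.05 s.
2. the dock button is let up again (value of joint dock_button below 0.0015 m), for 0.05 s.
3. every case lies fully home in a bay ((horizontal distance between case0 and bay0 below 0.006 m or horizontal distance between case0 and bay1 below 0.006 m or horizontal distance between case0 and bay2 below 0.006 m or horizontal distance between case0 and bay3 below 0.006 m) and height (world z) of each of case0, case1, case2, case3 below 0.02 m and (horizontal distance between case1 and bay0 below 0.006 m or horizontal distance between case1 and bay1 below 0.006 m or horizontal distance between case1 and bay2 below 0.006 m or horizontal distance between case1 and bay3 below 0.006 m) and (horizontal distance between case2 and bay0 below 0.006 m or horizontal distance between case2 and bay1 below 0.006 m or horizontal distance between case2 and bay2 below 0.006 m or horizontal distance between case2 and bay3 below 0.006 m) and (horizontal distance between case3 and bay0 below 0.006 m or horizontal distance between case3 and bay1 below 0.006 m or horizontal distance between case3 and bay2 below 0.006 m or horizontal distance between case3 and bay3 below 0.006 m)), for 0.2 s.
4. the coin slide is pushed fully in (value of joint coin_slide above 0.037 m), for 0.05 s.
5. the coin slide has sprung back out (value of joint coin_slide below 0.004 m), for 0.05 s.
6. the score button is pressed fully down (value of joint score_button above 0.005 m), for 0.05 s.
7. the score button is let up again (value of joint score_button below 0.0015 m), for 0.05 s.
At the end, for the whole second after the job is handed in: Every case present lies at rest in a bay within 6 mm of fully home; both buttons are up (within 1.5 mm) and the coin slide is out (within 4 mm); the mug stands and no bystander has moved more than 40 mm (all of step 3 and linear speed of each of case0, case1, case2, case3 below 0.02 m/s and value of joint each of dock_button, score_button below 0.0015 m and value of joint coin_slide below 0.004 m and distance of each of mug, tape, screwdriver, level, tin, mats from where it was at the start of the episode below 0.04 m and angle between mug's own z axis and vertical below 0.3 rad); the robot touches nothing.
It fails at once if a bystander is knocked more than 40 mm from its place (distance of any of mug, tape, screwdriver, level, tin, mats from where it was at the start of the episode above 0.04 m).
It fails at once if the mug is tipped (angle between mug's own z axis and vertical above 0.5 rad).
Of case0, case1, case2, case3 only 3 to 4 are there at a start; the rules pass over those that are not, and their reading is None.
At some moment in a run one of case0, case1, case2, case3 may be knocked a few centimetres aside while the robot is not near it.
Once in a run the grip may slacken for a moment while it holds something.
It also fails if it takes over 200 s, if anything falls off the work surface, if the arm or the gripper's body presses on something with over 40 N, if the wrist force passes 120 N, or if a joint passes its speed limit or range.

## Working session

There is one attempt and no reset: what is moved stays moved. The work goes in short steps, Python scripts to look and compute and a tool call to move; the robot and the scene stay as the last step left them, time stands still between calls to the robot, and variables do not carry over. Pictures are saved under pics/ and viewed, at most 14 in all, crops included, and the job is handed in when it is done.

Besides the shell and the picture viewer there is one more tool, called as a command line: name --argument value ..., lists and objects as JSON in quotes. jog_arm: Moves the arm, as the interface text tells. Its arguments: {"type":"object","properties":{"series":{"type":"string"},"force":{"type":"number"}},"required":["series"]}

```bash
mkdir -p pics; ls; python3 - <<'E'
from rig import *
import cv2,pickle
o=get_obs();print(o)
d={}
for n in ["side","top"]:
    s=snapshot(n);d[n]=s
    cv2.imwrite(f"pics/{n}0.png",cv2.resize(s["img"][:,:,::-1],(800,600),interpolation=cv2.INTER_CUBIC)); print(n,s["mtx"].tolist(),s["k1"],s["R"].tolist() if hasattr(s["R"],'tolist') else s["R"],s["t"])
pickle.dump(d,open("s0.pkl","wb"))
E
```

```text
pics
{'clock': 0.0, 'qpos': array([-1.38100783e+00,  2.76575328e-01,  1.50614310e+00,  1.72919079e-05,
        1.36069143e+00, -1.21008548e-01]), 'joint_velocities': array([ 0.00062586,  0.00088972,  0.00046178, -0.00051963, -0.00112541,
       -0.00119023]), 'effort': array([ 2.41799811e-03, -4.16773975e+01, -2.45804590e+01, -2.63511129e-04,
        1.09532056e-02, -2.49012220e-05]), 'tcp_pos': array([ 0.17574016, -0.54692701,  0.23044696]), 'ee_rot': array([-3.10194230e+00, -4.85949541e-01,  7.15599323e-05]), 'force': array([ 0.44779975,  0.81159908, -0.72908124]), 'moment': array([ 0.02361492, -0.0427609 ,  0.0216473 ]), 'grip_force': 0.0, 'finger_gap': 0.08559661993276362}
side [[461.5731075755224, 0.0, 286.01340252066626], [0.0, 461.5731075755224, 202.42438452201395], [0.0, 0.0, 1.0]] -0.09697689193695955 [[0.9872350172023017, -0.15920696136678625, 0.0044904634421741325], [-0.0753936501248685, -0.4919759849689507, -0.867338127684169], [0.14029546796108489, 0.8559280189748348, -0.4976991139266724]] [-0.54466388  0.1004148   1.55652728]
top [[438.62414213486767, 0.0, 281.6659840789312], [0.0, 438.62414213486767, 202.28134309884263], [0.0, 0.0, 1.0]] -0.1289226638037112 [[0.0033014624056521996, -0.9998916375054144, -0.014346204819576035], [-0.9976935018385854, -0.002320849962163324, -0.06784018016274596], [0.06779953344267771, 0.014537087128936359, -0.9975930514807935]] [0.0155057  0.5746926  1.34313553]
```

View pics/top0.png

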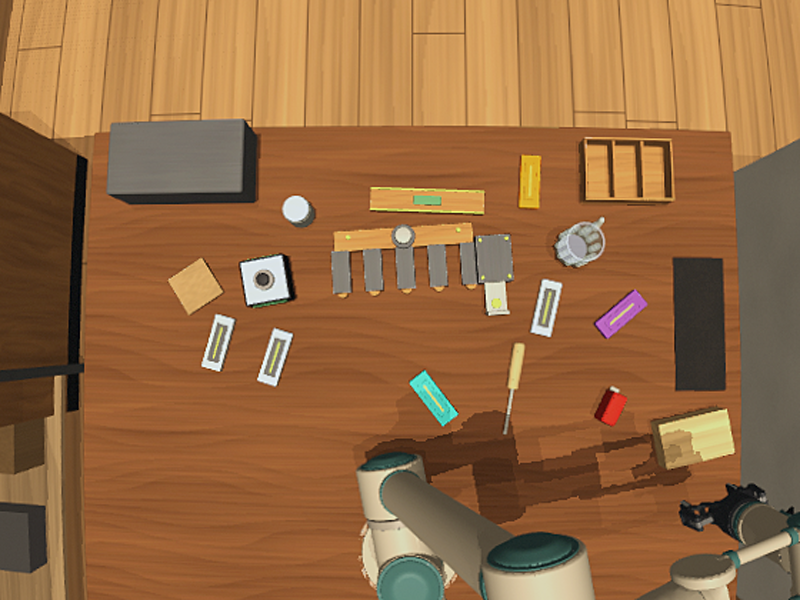

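View pics/side0.png

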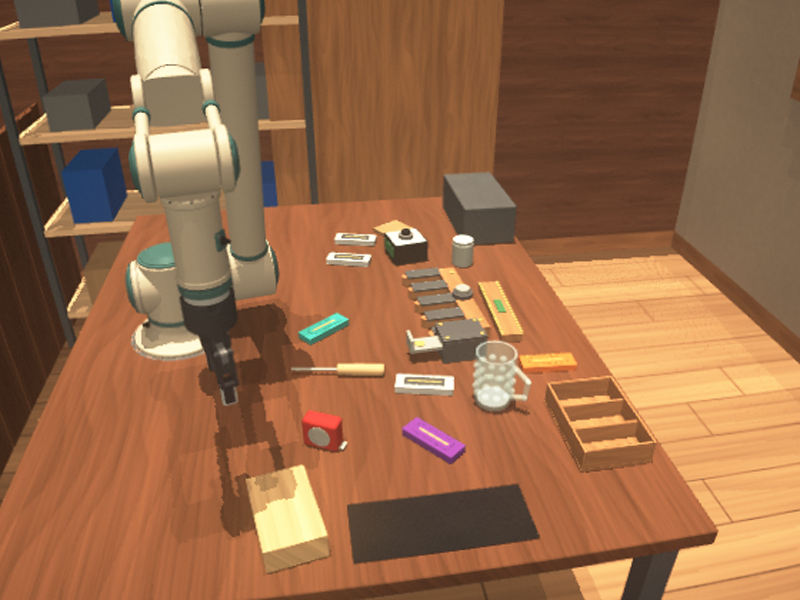

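The top view shows three white cases at (219,343), (275,357) and (546,307), the dock around (405,265) with four empty bays, and the score box at (265,279). The decoys are turquoise (433,397), purple (620,314) and orange (529,181). The side view agrees.

```bash
cat > h.py <<'E'
import numpy as np,cv2,pickle
from scipy.optimize import least_squares
def proj(s,X):
    c=np.atleast_2d(X)@np.array(s["R"]).T+s["t"]; u=c[:,:2]/c[:,2:]
    r2=(u**2).sum(1,keepdims=True); u=u*(1+s["k1"]*r2); M=s["mtx"]
    return u*[M[0,0],M[1,1]]+[M[0,2],M[1,2]]
def back(s,px,z):
    px=np.atleast_2d(np.float64(px))
    u=cv2.undistortPoints(px[:,None],np.array(s["mtx"]),np.array([s["k1"],0,0,0,0.]))[:,0]
    # refine (model is 1+k1 r^2, same as cv2)
    d=np.c_[u,np.ones(len(u))]@np.array(s["R"]); c=-np.array(s["R"]).T@s["t"]
    return c+d*((z-c[2])/d[:,2])[:,None]
def tri(ss,pxs):
    f=lambda X:np.concatenate([(proj(s,X)-p).ravel() for s,p in zip(ss,pxs)])
    r=least_squares(f,[.5,0,.02]); return r.x,np.abs(r.fun).max()
def ortho(s,x0,x1,y0,y1,z,ppm):
    """image up=+x, left=+y; ppm px per m"""
    H=int((x1-x0)*ppm);W=int((y1-y0)*ppm)
    v,u=np.mgrid[:H,:W]; X=np.c_[(x1-(v+.5)/ppm).ravel(),(y1-(u+.5)/ppm).ravel(),np.full(H*W,z)]
    p=proj(s,X).astype(np.float32).reshape(H,W,2)
    return cv2.remap(s["img"],p[...,0],p[...,1],cv2.INTER_CUBIC)
def white(s,amin=60,amax=3000):
    h=cv2.cvtColor(s["img"],cv2.COLOR_RGB2HSV)
    m=((h[...,1]<60)&(h[...,2]>150)).astype(np.uint8)
    cs,_=cv2.findContours(m,cv2.RETR_EXTERNAL,cv2.CHAIN_APPROX_NONE)
    return [c for c in cs if amin<cv2.contourArea(c)<amax]
E
python3 - <<'E'
from h import *
d=pickle.load(open("s0.pkl","rb"))
for n in d:
  for c in white(d[n]):
    m=cv2.moments(c);p=(m["m10"]/m["m00"],m["m01"]/m["m00"])
    w=back(d[n],c[:,0],0.018)[:,:2].astype(np.float32); r=cv2.minAreaRect(w*1000)
    print(n,np.round(p,1),int(m["m00"]),np.round(r[0],1),np.round(r[1],1),round(r[2],1))
s=d["top"];o=ortho(s,.42,.72,-.28,.12,.030,2000);cv2.imwrite("pics/dock.png",o[:,:,::-1])
E
```

```text
side [297.5 267.5] 357 [ 534.3 -305. ] [ 56.8 120.8] 76.2
side [346.  266.8] 797 [ 703.4 -295.4] [230.3 113. ] 74.4
side [123.3 243.3] 194 [ -1.4 -97. ] [121.1  46. ] 3.3
side [299.8 239.5] 87 [ 563.8 -143.7] [62.3 75.8] 4.5
side [325.5 231.8] 106 [ 664.5 -122.4] [81.2 62.7] 2.6
side [314.8 218.4] 65 [641.6 -39. ] [65.5 34.9] 4.2
side [243.3 180.4] 74 [425.9 286.6] [ 61.6 121.4] 81.2
side [324.1 167.1] 63 [773.9 361.1] [59.4 59.8] 81.6
side [283.8 166.2] 130 [606.8 401.6] [97.3 99. ] 10.1
side [126.7  99. ] 526 [-204.8 1509.8] [266.9 291.2] 9.0
side [97.9 94.4] 147 [-422.8 1701.3] [ 48.9 707.1] 10.7
side [151.9  88.1] 138 [ -79.5 1762.6] [ 52.7 719.3] 12.2
side [117.8  49.6] 113 [-527.7 3120.6] [254.  328.6] 16.1
side [112.2  24.7] 867 [-951.9 5264.5] [ 326.2 4156.9] 10.3
top [501.5 410.1] 102 [-100.4 -690.2] [53.3 62.3] 3.3
top [381.4 410.3] 438 [ -78.6 -294.8] [68.1 83.6] 11.0
top [258.1 391.5] 154 [-5.9 85.5] [ 31.1 114.3] 90.0
top [279.7 376.2] 271 [38.2 23. ] [76.5 48.7] 17.5
top [191.9 249.6] 503 [425.7 297.2] [ 45.1 121.3] 72.6
top [152.1 239.3] 484 [456.9 424.4] [ 45.3 120.3] 74.8
top [346.9 208.4] 291 [ 557.3 -187. ] [72.4 48.6] 4.9
top [382.2 214.9] 514 [ 536.1 -296.4] [ 45.8 121. ] 76.6
top [184.6 195.5] 822 [595.2 322.2] [94.5 95. ] 10.8
top [281.7 164.1] 86 [695.   18.1] [31.6 34.5] 0.1
top [406.8 170. ] 732 [ 678.1 -381.6] [ 89.8 122.6] 18.4
top [206.5 145.6] 240 [752.8 255.7] [58.3 54.4] 1.1
```

View pics/dock.png

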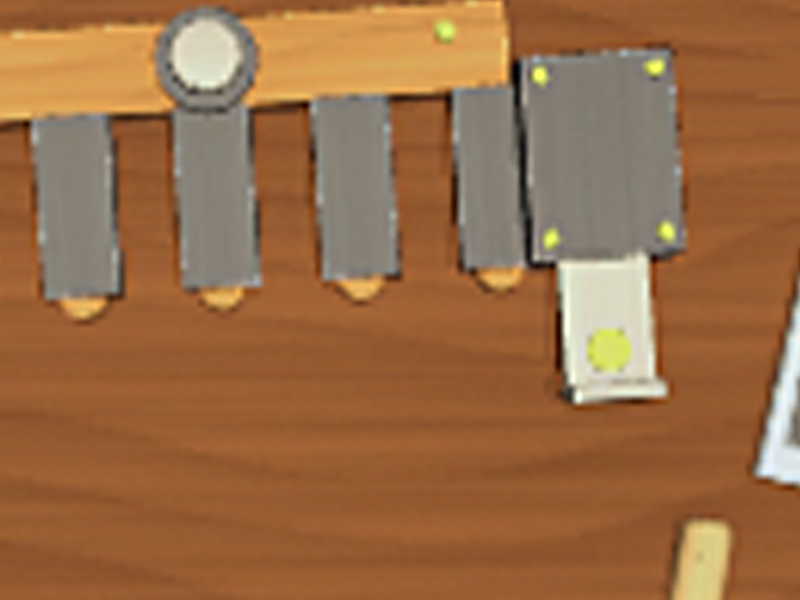

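The orthorectified crop shows the divider noses at (83,318), (222,308), (361,298) and (500,290), the button at (205,52) and the push plate at (617,400). That puts the dock at about (0.566, 0.009) with yaw near 0.067. Next I triangulate the key points and plan the first move.

```bash
cat >> h.py <<'E'
def go(x,y,z,yaw,o=None):
    """tool-frame jog numbers from measured pose; yaw of tool x in world, tool down"""
    from scipy.spatial.transform import Rotation as Ro
    if o is None:
        from rig import get_obs; o=get_obs()
    R=Ro.from_rotvec(o["ee_rot"]); d=R.inv().apply(np.array([x,y,z])-o["tcp_pos"])*1000
    c,s=np.cos(yaw),np.sin(yaw); T=Ro.from_matrix(np.array([[c,s,0],[s,-c,0],[0,0,-1.]]))
    r=(R.inv()*T).as_rotvec(); print("go",np.round(d,1),np.round(r,3))
E
python3 - <<'E'
from h import *
from rig import *
import rig; print(getattr(rig,'grip_point_offset',None),[k for k in dir(rig) if not k.startswith('_')])
d=pickle.load(open("s0.pkl","rb"));S=[d["top"],d["side"]]
for nm,a,b in [("dockbtn",(281.7,164.1),(463*.7,290*.7)),("score",(263*.7,279*.7),(405.5*.7,232*.7)),
  ("caseA",(191.9,249.6),(243.5,181.5)),("caseB",(152.1,239.3),(355*.7,239.5*.7)),("caseC",(382.2,214.9),(424*.7,383.5*.7))]:
    print(nm,tri(S,[np.array(a),np.array(b)]))
go(.690,.017,.15,.067)
E
```

```text
0.0187 ['PlanningError', 'get_obs', 'grip_point_offset', 'hand_in', 'snapshot']
dockbtn (array([0.69118475, 0.01696599, 0.04359514]), np.float64(0.20795528952692166))
score (array([0.59171229, 0.31027532, 0.07515533]), np.float64(0.1987688080110388))
caseA (array([0.42560133, 0.29909943, 0.00689183]), np.float64(0.054531312336223436))
caseB (array([0.45698719, 0.4281404 , 0.00576175]), np.float64(0.04413508961474122))
caseC (array([ 0.53625226, -0.29768919,  0.0114008 ]), np.float64(0.026973077120146627))
go [ 662.1 -379.6   81.3] [-0.002  0.     0.244]
```

jog_arm --series "662 -380 0 0 0 0.244 0;662 -380 0 0 0 0.244 0;662 -380 0 0 0 0.244 0;662 -380 0 0 0 0.244 0;662 -380 0 0 0 0.244 0;662 -380 0 0 0 0.244 0;662 -380 0 0 0 0.244 0;662 -380 0 0 0 0.244 0;662 -380 0 0 0 0.244 0;662 -380 0 0 0 0.244 0;662 -380 0 0 0 0.244 0;662 -380 0 0 0 0.244 0"

```text
clock: 1.6
tcp_pos: [0.6811, 0.0077, 0.2307]
ee_rot: [3.139, 0.105, -0.001]
force: [-0.0, -1.0, -0.1]
finger_gap: -0.0
grip_force: 0.0
```

```bash
python3 - <<'E'
from h import *
from rig import *
d={n:snapshot(n) for n in ["top","wrist"]};pickle.dump(d,open("s1.pkl","wb"))
a=cv2.resize(d["wrist"]["img"],(400,300));b=cv2.resize(d["top"]["img"],(400,300))
cv2.imwrite("pics/w1.png",np.hstack([a,b])[:,:,::-1])
s=d["wrist"];print(s["mtx"].tolist(),s["k1"],(-np.array(s["R"]).T@s["t"]).round(3),s["R"])
for c in white(d["top"],250,900):
    w=back(d["top"],c[:,0],0.018)[:,:2].astype(np.float32); r=cv2.minAreaRect(w*1000); print(np.round(r[0],1),np.round(r[1],1),round(r[2],1))
go(.6905,.017,.06,.067)
E
```

```text
[[314.7031341993828, 0.0, 276.26167772540686], [0.0, 314.7031341993828, 210.85708841086625], [0.0, 0.0, 1.0]] -0.05526910470655187 [0.753 0.018 0.373] [[ 0.07240009 -0.99734776 -0.00746193]
 [-0.96241215 -0.07182368  0.26192407]
 [-0.26176532 -0.01178188 -0.96505964]]
[426.  296.6] [ 43.9 120.4] 72.4
[457.  424.4] [ 45.3 120.2] 74.8
[ 536.  -296.6] [ 45.4 120.8] 76.6
[ 556.1 -186.1] [72.6 47.3] 7.7
[595.2 322.4] [94.  93.8] 11.1
[ 678.6 -381.5] [ 88.7 122.8] 18.7
[832.   8.] [211.8  48.2] 83.7
go [  7.3  -4.4 169.3] [-0.003 -0.001  0.005]
```

View pics/w1.png

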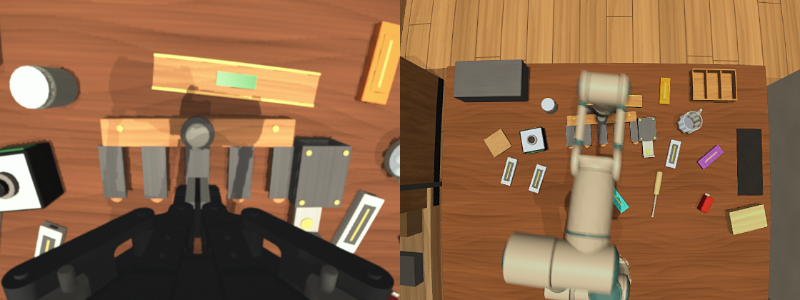

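Wrist view (left): the four bays are empty, with the button at (197,132) directly under the tool. Top view (right): only three white cases, none hidden near the base. Now I press the button.

jog_arm --series "7 -4 60 0 0 0.005 0;7 -4 120 0 0 0.005 0;7 -4 165 0 0 0.005 0;7 -4 175 0 0 0.005 0;7 -4 182 0 0 0.005 0;7 -4 187 0 0 0.005 0;7 -4 192 0 0 0.005 0;7 -4 194 0 0 0.005 0;7 -4 195 0 0 0.005 0"

```text
clock: 2.82
tcp_pos: [0.6876, 0.01, 0.0454]
ee_rot: [3.138, 0.098, 0.008]
force: [-13.8, -0.9, 37.3]
finger_gap: -0.0
grip_force: 18.8
```

```bash
python3 - <<'E'
from h import *
from rig import *
o=get_obs();print(o)
s=snapshot("side");w=snapshot("wrist");p=proj(s,[[.69,.017,.05]])[0].astype(int)
c=s["img"][p[1]-60:p[1]+60,p[0]-80:p[0]+80]
cv2.imwrite("pics/p2.png",np.hstack([cv2.resize(c,(400,300),interpolation=2),cv2.resize(w["img"][60:240,160:400],(400,300),interpolation=2)])[:,:,::-1])
E
```

```text
{'clock': 2.825, 'qpos': array([-8.60378877e-02,  5.74386215e-01,  1.49823716e+00, -1.14936182e-03,
        1.06356909e+00,  1.42306657e+00]), 'joint_velocities': array([ 0.00023696, -0.00081162,  0.00460132, -0.00153138, -0.00763234,
       -0.00103482]), 'effort': array([-4.62028838e-03, -3.05819070e+01, -1.66130644e+01,  4.30879779e-01,
       -4.92195055e+00,  6.53887721e-03]), 'tcp_pos': array([0.68762453, 0.00998193, 0.04544105]), 'ee_rot': array([3.13843211, 0.09771127, 0.00823612]), 'force': array([-13.82853529,  -0.89217165,  37.30327041]), 'moment': array([-0.04206135,  2.3945308 , -0.02988626]), 'grip_force': 18.756178576732054, 'finger_gap': -3.2778208460793756e-05}
```

View pics/p2.png

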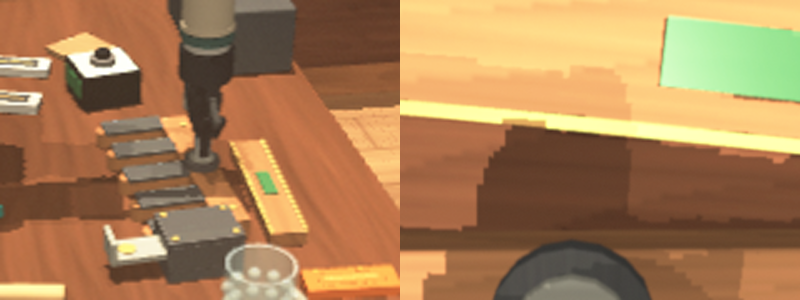

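The fingers are pressing on the button, with 37 N at z=0.0454. I'll back off in steps to check that the spring shows it was bottomed.

jog_arm --series "0 0 -7 0 0 0 0;0 0 -7 0 0 0 0;0 0 -7 0 0 0 0"

```text
clock: 3.3
tcp_pos: [0.6884, 0.0101, 0.046]
ee_rot: [3.139, 0.097, 0.007]
force: [-2.0, -1.0, 10.4]
finger_gap: -0.0001
grip_force: 5.3
```

jog_arm --series "0 0 -4 0 0 0 0;0 0 -4 0 0 0 0;0 0 -4 0 0 0 0"

```text
clock: 3.68
tcp_pos: [0.6883, 0.0102, 0.0477]
ee_rot: [3.139, 0.097, 0.005]
force: [2.0, -1.7, 3.4]
finger_gap: 0.0
grip_force: 2.0
```

jog_arm --series "0 0 -3 0 0 0 0;0 0 -3 0 0 0 0;0 0 -3 0 0 0 0"

```text
clock: 4.05
tcp_pos: [0.6872, 0.0105, 0.0502]
ee_rot: [-3.14, -0.097, -0.001]
force: [1.5, -0.1, 2.8]
finger_gap: -0.0001
grip_force: 1.5
```

jog_arm --series "0 0 -6 0 0 0 0;0 0 -6 0 0 0 0;0 0 -6 0 0 0 0"

```text
clock: 4.42
tcp_pos: [0.6857, 0.0107, 0.0556]
ee_rot: [-3.14, -0.097, 0.004]
force: [-0.6, -0.5, -0.8]
finger_gap: -0.0001
grip_force: 0.0
```

The button bottomed at z≈0.046 and sprang back with contact lost by 0.055, so it was fully pressed and is now up. Next is case A.

```bash
python3 - <<'E'
from h import *
from rig import *
print(get_obs()["tcp_pos"]);go(.686,.011,.15,.067);go(.3926,.3072,.10,-.304);go(.3926,.3072,.002,-.304)
E
```

```text
[0.68569326 0.01069475 0.05556336]
go [  0.1  -0.3 -94.4] [-0.     0.003 -0.005]
go [-274.3 -314.1  -43.6] [0.    0.003 0.366]
go [-274.1 -314.    54.4] [0.    0.003 0.366]
```

jog_arm --series "0 0 -60 0 0 0 85;-50 -50 -80 0 0 0.1 85;-274 -314 -60 0 0.003 0.366 85;-274 -314 -60 0 0.003 0.366 85;-274 -314 -60 0 0.003 0.366 85;-274 -314 -60 0 0.003 0.366 85;-274 -314 -60 0 0.003 0.366 85;-274 -314 -60 0 0.003 0.366 85;-274 -314 -60 0 0.003 0.366 85;-274 -314 -60 0 0.003 0.366 85"

```text
clock: 5.68
tcp_pos: [0.3941, 0.3067, 0.1162]
ee_rot: [3.105, -0.475, 0.005]
force: [1.0, -0.7, 0.7]
finger_gap: 0.0851
grip_force: 0.0
```

```bash
python3 - <<'E'
from h import *
from rig import *
s=snapshot("wrist");o=get_obs();print(o["tcp_pos"]);go(.3926,.3072,.002,-.304)
im=s["img"].copy()
c,sn=np.cos(-.304),np.sin(-.304)
for cx,cy in [(.426,.2966)]:
  q=np.array([[cx+a*c-b*sn,cy+a*sn+b*c,.018] for a,b in [(.06,.022),(.06,-.022),(-.06,-.022),(-.06,.022)]])
  cv2.polylines(im,[proj(s,q).round().astype(int)],True,(255,0,0),1)
cv2.imwrite("pics/w3.png",cv2.resize(im,(800,600))[:,:,::-1])
E
```

```text
[0.3945768 0.3064399 0.1162231]
go [-2.500e+00 -1.000e-01  1.142e+02] [-0.    -0.003 -0.001]
```

View pics/w3.png

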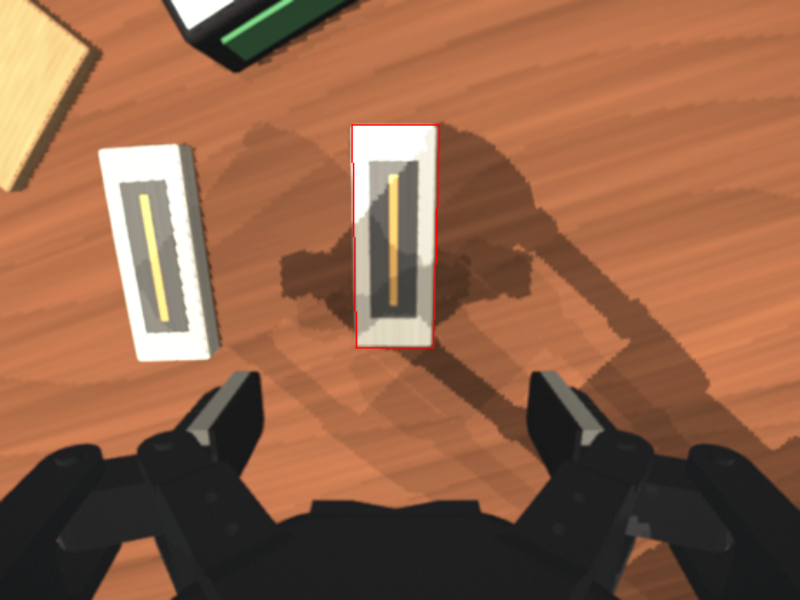

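The wrist view shows case A midway between the open fingers, its outline at (352–438, 125–347) matching my model from the top camera at 18 mm height. Case B is clear of the left finger. I descend and grip.

jog_arm --series "-2 0 60 0 -0.003 0 85;-2 0 100 0 -0.003 0 85;-2 0 114 0 -0.003 0 85;-2 0 114 0 -0.003 0 85;-2 0 114 0 -0.003 0 43;-2 0 114 0 -0.003 0 43;-2 0 114 0 -0.003 0 38;-2 0 114 0 -0.003 0 38;-2 0 114 0 -0.003 0 38;-2 0 114 0 -0.003 0 38;-2 0 114 0 -0.003 0 38" --force 50

```text
clock: 7.1
tcp_pos: [0.3934, 0.3081, 0.0038]
ee_rot: [-3.103, 0.475, -0.004]
force: [0.2, -0.4, 5.4]
finger_gap: 0.0424
grip_force: 51.5
```

```bash
cat >> h.py <<'E'
DO=np.array([.567,.009]);DY=.067
def dk(x,y):
    c,s=np.cos(DY),np.sin(DY); return DO+[c*x-s*y,s*x+c*y]
E
python3 - <<'E'
from h import *
from rig import *
print(get_obs()["tcp_pos"],get_obs()["finger_gap"])
# wrist-view of dock from s1: overlay of model noses / lips edges
s=pickle.load(open("s1.pkl","rb"))["wrist"];t=pickle.load(open("s0.pkl","rb"))["top"]
for y in (105,35,-35):
  print(y,dk(-.13,y/1000),dk(-.045,y/1000))
out=[]
for s,(x0,x1,y0,y1) in ((s,(0,0,0,0)),(t,(0,0,0,0))):
  im=cv2.resize(s["img"],None,fx=4,fy=4,interpolation=2)
  for y in (-.14,-.07,0,.07,.14):
    q=np.array([[*dk(a,y+b),.03] for a,b in [(.01,-.0195),(.01,.0195),(.1,.0195),(.1,-.0195)]])
    cv2.polylines(im,[(proj(s,q)*4+1.5).round().astype(int)],True,(255,0,0),1)
  for a,y in((0,.07),(0,0),(0,-.07),(0,-.14)):
    cv2.circle(im,tuple((proj(s,[[*dk(a,y),.024]])[0]*4+1.5).round().astype(int)),3,(0,0,255),-1)
  p=(proj(s,[[*dk(.03,0),.03]])[0]*4).astype(int);out.append(im[p[1]-200:p[1]+250,p[0]-400:p[0]+400] if not out else im[p[1]-120:p[1]+120,p[0]-400:p[0]+400])
for o in out: print(o.shape)
cv2.imwrite("pics/fit.png",np.vstack([out[0][:340],out[1]])[:,:,::-1])
E
```

```text
[0.39340497 0.30813366 0.00379565] 0.04244613418063961
105 [0.43026194 0.10506093] [0.51507123 0.11075167]
35 [0.43494843 0.03521799] [0.51975772 0.04090873]
-35 [ 0.43963492 -0.03462496] [ 0.52444421 -0.02893422]
(450, 800, 3)
(240, 800, 3)
```

View pics/fit.png

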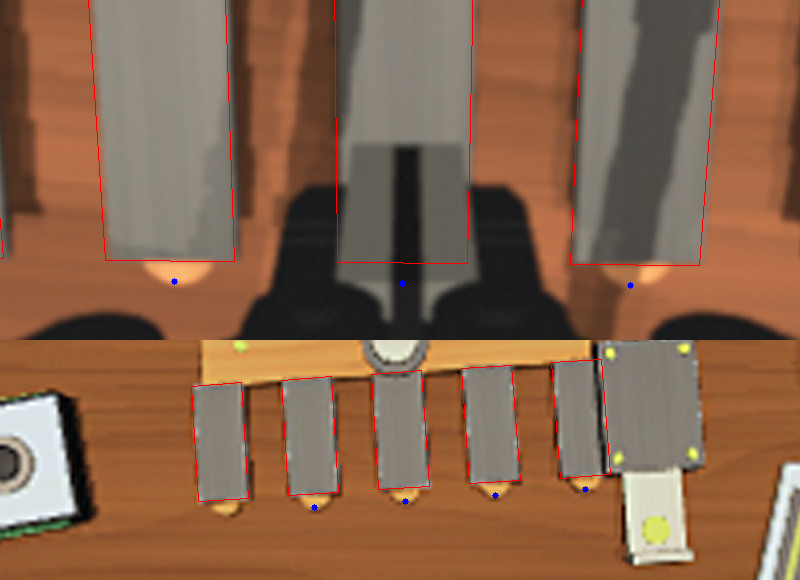

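The model overlay (red lips, blue noses) fits both the wrist and top views to about 1 mm, so the dock pose is good with a 0.7 mm shift toward -y. Now I carry case A to the front of bay 2.

```bash
sed -i 's/DO=np.array(\[.567,.009\])/DO=np.array([.567,.0083])/' h.py; python3 - <<'E'
from h import *
from rig import *
go(*dk(-.115,.035),.010,.067)
E
```

```text
go [135.5 243.2  -6.6] [-0.002 -0.003 -0.371]
```

jog_arm --series "0 0 -8 0 0 0 38;20 36 -8 0 0 -0.055 38;40 72 -8 0 0 -0.11 38;60 108 -8 0 0 -0.165 38;80 144 -8 0 0 -0.22 38;100 180 -8 0 0 -0.275 38;118 212 -8 0 0 -0.32 38;130 234 -8 0 0 -0.36 38;135 243 -8 0 0 -0.371 38;135 243 -8 0 0 -0.371 38;135 243 -1 0 0 -0.371 38;135 243 -1 0 0 -0.371 38"

```text
clock: 8.6
tcp_pos: [0.4486, 0.0359, 0.0038]
ee_rot: [-3.14, -0.106, -0.001]
force: [-3.0, -3.0, 8.4]
finger_gap: 0.0427
grip_force: 52.6
```

```bash
cat > look.py <<'E'
from h import *
from rig import *
import sys
s=snapshot("wrist");o=get_obs();print(o["tcp_pos"],o["finger_gap"],o["ee_rot"])
im=cv2.resize(s["img"],(800,600),interpolation=2);k=800/560
for y in (-.105,-.035,.035,.105):
  q=np.array([[*dk(a,y+b),z] for a,b,z in [(.01,-.0155,.03),(.1,-.0155,.03),(.1,.0155,.03),(.01,.0155,.03)]])
  cv2.polylines(im,[(proj(s,q)*k).round().astype(int)],True,(255,0,0),1)
yb=float(sys.argv[2])
q=np.array([[*dk(a,yb+b),.018] for a,b in [(-.1,-.022),(.1,-.022),(.1,.022),(-.1,.022)]])
cv2.polylines(im,[(proj(s,q)*k).round().astype(int)],True,(0,0,255),1)
cv2.imwrite(sys.argv[1],im[:,:,::-1])
E
python3 look.py pics/w4.png .035
```

```text
[0.44856818 0.03595049 0.00377818] 0.042677110644252426 [-3.13959230e+00 -1.06628604e-01 -1.45224734e-03]
```

View pics/w4.png

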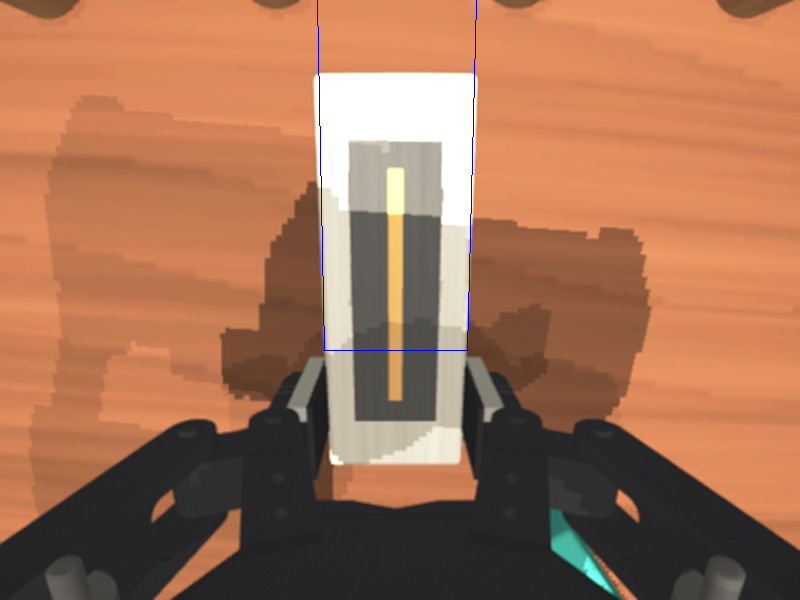

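The wrist view shows case A square in the grip, its front corners at (316,73) and (477,73). It is centred at column 396 between the noses at 278 and 517, so I insert it.

jog_arm --series "10 0 0 0 0 0 38;20 0 0 0 0 0 38;30 0 0 0 0 0 38;40 0 0 0 0 0 38;50 0 0 0 0 0 38;60 0 0 0 0 0 38;70 0 0 0 0 0 38;80 0 0 0 0 0 38;90 0 0 0 0 0 38;90 0 0 0 0 0 38"

```text
clock: 9.9
tcp_pos: [0.5355, 0.0426, 0.0033]
ee_rot: [-3.139, -0.108, 0.008]
force: [-5.0, 0.4, 8.5]
finger_gap: 0.0425
grip_force: 53.6
```

jog_arm --series "0 0 0 0 0 0 60;0 0 0 0 0 0 60;0 0 0 0 0 0 60;0 0 -45 0 0 0 60;-30 0 -50 0 0 0 0;-66 0 -50 0 0 0 0;-66 0 -50 0 0 0 0;-66 0 -50 0 0 0 0;-66 0 -20 0 0 0 0;-66 0 -4 0 0 0 0;-66 0 -4 0 0 0 0"

```text
clock: 11.28
tcp_pos: [0.4728, 0.0368, 0.0061]
ee_rot: [-3.139, -0.105, 0.002]
force: [0.0, 0.4, 0.0]
finger_gap: -0.0001
grip_force: 0.0
```

jog_arm --series "12 0 0 0 0 0 0;22 0 0 0 0 0 0;30 0 0 0 0 0 0;38 0 0 0 0 0 0;45 0 0 0 0 0 0;52 0 0 0 0 0 0;58 0 0 0 0 0 0;62 0 0 0 0 0 0;62 0 0 0 0 0 0"

```text
clock: 12.4
tcp_pos: [0.5338, 0.0409, 0.007]
ee_rot: [-3.139, -0.105, 0.002]
force: [-4.3, -0.1, 2.5]
finger_gap: -0.0
grip_force: 2.0
```

jog_arm --series "3 0 0 0 0 0 0;5 0 0 0 0 0 0;7 0 0 0 0 0 0;7 0 0 0 0 0 0"

```text
clock: 12.9
tcp_pos: [0.5338, 0.0411, 0.0066]
ee_rot: [-3.139, -0.106, 0.023]
force: [-15.2, -1.6, 12.1]
finger_gap: -0.0002
grip_force: 7.6
```

The push stalls at 0.5338 with 15 N, so case A is home. I back off and relocate case B.

jog_arm --series "-10 0 0 0 0 0 0;-40 0 0 0 0 0 0;-50 0 -50 0 0 0 85;-50 0 -100 0 0 0 85;-70 0 -110 0 0 0 85"

```text
clock: 13.52
tcp_pos: [0.4772, 0.0364, 0.1212]
ee_rot: [3.139, 0.105, 0.022]
force: [0.4, 0.4, -0.5]
finger_gap: 0.0546
grip_force: 0.0
```

```bash
cat > cases.py <<'E'
from h import *
from rig import *
s=snapshot("top")
for c in white(s,250,900):
    w=back(s,c[:,0],0.018)[:,:2].astype(np.float32)*1000; (cx,cy),(a,b),an=cv2.minAreaRect(w)
    if max(a,b)<105 or max(a,b)>130 or cx>650: continue
    L=an if a>b else an+90; L=(L+90)%180-90; L=np.radians(L)
    print("case",round(cx,1),round(cy,1),"size",round(a,1),round(b,1),"yaw",round(L,3))
    for z in (.115,.002): go(cx/1000-.035*np.cos(L),cy/1000-.035*np.sin(L),z,L)
E
python3 cases.py
```

```text
case 466.6 59.4 size 119.4 37.9 yaw 1.479
go [-9.6 11.4  5.4] [ 0.006 -0.006 -1.412]
go [-10.4  11.4 118.4] [ 0.006 -0.006 -1.412]
case 457.0 424.4 size 45.3 120.2 yaw -0.265
go [ -22.3 -399.4    5.1] [-0.001 -0.007  0.332]
go [ -23.1 -399.4  118.1] [-0.001 -0.007  0.332]
case 536.1 -296.5 size 45.5 120.8 yaw -0.235
go [  8.  326.3   5.7] [-0.001 -0.007  0.302]
go [  7.2 326.2 118.7] [-0.001 -0.007  0.302]
```

jog_arm --series "-22 -399 0 0 -0.007 0.332 85;-22 -399 0 0 -0.007 0.332 85;-22 -399 0 0 -0.007 0.332 85;-22 -399 0 0 -0.007 0.332 85;-22 -399 0 0 -0.007 0.332 85;-22 -399 0 0 -0.007 0.332 85;-22 -399 0 0 -0.007 0.332 85;-22 -399 0 0 -0.007 0.332 85;-22 -399 0 0 -0.007 0.332 85;-22 -399 0 0 -0.007 0.332 85;-22 -399 0 0 -0.007 0.332 85"

```text
clock: 14.95
tcp_pos: [0.4233, 0.4323, 0.1175]
ee_rot: [-3.113, 0.418, 0.01]
force: [0.6, 0.5, 0.5]
finger_gap: 0.0853
grip_force: 0.0
```

```bash
python3 cases.py
```

```text
case 388.6 681.8 size 38.9 119.1 yaw -0.898
go [-127.4 -252.     3.2] [0.003 0.006 0.631]
go [-126.7 -252.1  116.2] [0.003 0.006 0.631]
case 536.1 -296.4 size 45.8 121.0 yaw -0.233
go [266.  674.5   1. ] [ 0.     0.007 -0.034]
go [266.8 674.4 114. ] [ 0.     0.007 -0.034]
```

jog_arm --series "0 -1 60 0 0.007 0 85;0 -1 100 0 0.007 0 85;0 -1 115 0 0.007 0 85;0 -1 115 0 0.007 0 85;0 -1 115 0 0.007 0 43;0 -1 115 0 0.007 0 43;0 -1 115 0 0.007 0 38;0 -1 115 0 0.007 0 38;0 -1 115 0 0.007 0 38;0 -1 115 0 0.007 0 38" --force 50

```text
clock: 16.25
tcp_pos: [0.4232, 0.4352, 0.004]
ee_rot: [-3.113, 0.415, -0.004]
force: [-0.9, 0.1, 5.2]
finger_gap: 0.0432
grip_force: 33.7
```

```bash
python3 - <<'E'
from h import *
from rig import *
go(*dk(-.115,.105),.010,.067)
E
```

```text
go [107.7 312.5  -6.3] [-0.001 -0.002 -0.332]
```

jog_arm --series "0 0 -8 0 0 0 38;12 35 -8 0 0 -0.04 38;25 73 -8 0 0 -0.08 38;39 113 -8 0 0 -0.12 38;53 153 -8 0 0 -0.16 38;67 193 -8 0 0 -0.2 38;80 233 -8 0 0 -0.25 38;93 270 -8 0 0 -0.3 38;103 298 -8 0 0 -0.332 38;107 312 -8 0 0 -0.332 38;107 312 -8 0 0 -0.332 38;107 312 -1 0 0 -0.332 38"

```text
clock: 17.75
tcp_pos: [0.4444, 0.1061, 0.0039]
ee_rot: [3.14, 0.105, 0.002]
force: [-5.4, -2.5, 88.3]
finger_gap: 0.0427
grip_force: 69.1
```

```bash
python3 look.py pics/w5.png .105
```

```text
[0.44436436 0.10608521 0.0041705 ] 0.042422636572795026 [3.13920310e+00 1.06119997e-01 1.83208822e-03]
```

View pics/w5.png

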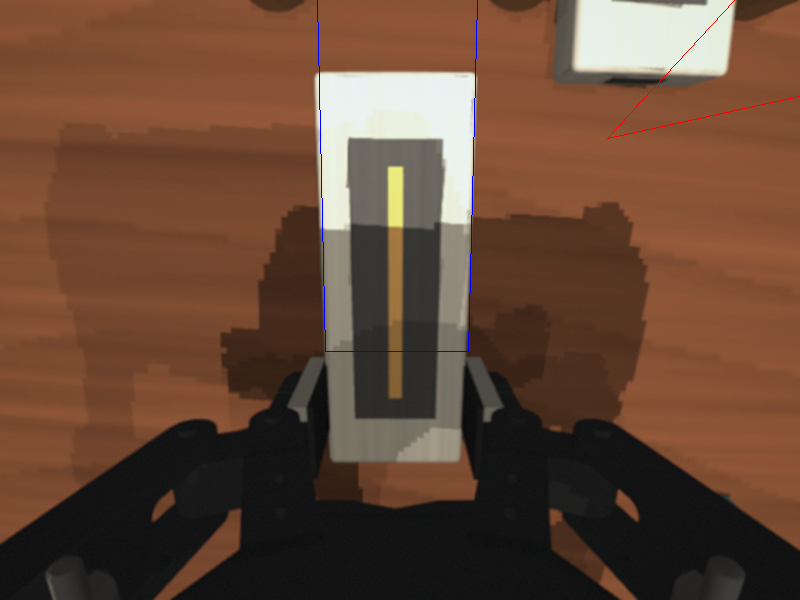

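Case B is square and centred in front of bay 3: its front edge spans columns 316–476 between the noses at 278 and 517. Case A's end is visible at (650,40) in bay 2. The 88 N reading was a lowering transient, so I'll lower more gently from here. Inserting B.

jog_arm --series "10 0 -0.5 0 0 0 38;20 0 -0.5 0 0 0 38;30 0 -0.5 0 0 0 38;40 0 -0.5 0 0 0 38;50 0 -0.5 0 0 0 38;60 0 -0.5 0 0 0 38;70 0 -0.5 0 0 0 38;80 0 -0.5 0 0 0 38;90 0 -0.5 0 0 0 38;90 0 -0.5 0 0 0 38"

```text
clock: 19.05
tcp_pos: [0.5321, 0.1128, 0.0042]
ee_rot: [3.139, 0.108, -0.005]
force: [-4.1, -0.6, 7.3]
finger_gap: 0.0427
grip_force: 58.0
```

jog_arm --series "0 0 0 0 0 0 54;0 0 0 0 0 0 54;0 0 0 0 0 0 54;0 0 -45 0 0 0 54;-30 0 -50 0 0 0 0;-66 0 -50 0 0 0 0;-66 0 -50 0 0 0 0;-66 0 -50 0 0 0 0;-66 0 -20 0 0 0 0;-66 0 -8 0 0 0 0;-66 0 -4 0 0 0 0;-66 0 -4 0 0 0 0"

```text
clock: 20.55
tcp_pos: [0.4682, 0.1069, 0.008]
ee_rot: [3.139, 0.105, 0.0]
force: [0.8, 0.0, 0.8]
finger_gap: 0.0002
grip_force: 0.0
```

jog_arm --series "12 0 0 0 0 0 0;22 0 0 0 0 0 0;30 0 0 0 0 0 0;38 0 0 0 0 0 0;45 0 0 0 0 0 0;52 0 0 0 0 0 0;58 0 0 0 0 0 0;62 0 0 0 0 0 0;66 0 0 0 0 0 0;69 0 0 0 0 0 0;69 0 0 0 0 0 0"

```text
clock: 21.92
tcp_pos: [0.529, 0.111, 0.0074]
ee_rot: [3.138, 0.105, -0.024]
force: [-13.2, -1.9, 10.9]
finger_gap: 0.0001
grip_force: 6.8
```

jog_arm --series "-10 0 0 0 0 0 0;-40 0 0 0 0 0 0;-50 0 -50 0 0 0 60;-50 0 -100 0 0 0 60;-60 0 -125 0 0 0 60;-60 0 -125 0 0 0 60"

```text
clock: 22.68
tcp_pos: [0.4788, 0.1078, 0.1355]
ee_rot: [3.139, 0.105, 0.012]
force: [-0.5, -0.0, -0.5]
finger_gap: 0.0602
grip_force: 0.0
```

```bash
python3 cases.py; python3 - <<'E'
from h import *
d=pickle.load(open("s0.pkl","rb"))["top"]
print(back(d,[(518*.7,344*.7),(511*.7,388*.7),(505*.7,432*.7)],.015).round(3))
E
```

```text
case 468.8 176.2 size 37.7 121.5 yaw -1.486
go [  -5.2 -103.9   18.9] [-0.003 -0.004  1.553]
go [  -5.6 -104.   131.9] [-0.003 -0.004  1.553]
case 536.1 -296.5 size 45.5 120.8 yaw -0.235
go [ -2.5 396.8  19.2] [ 0.    -0.004  0.302]
go [ -2.9 396.7 132.2] [ 0.    -0.004  0.302]
[[ 0.456 -0.235  0.015]
 [ 0.36  -0.219  0.015]
 [ 0.265 -0.206  0.015]]
```

jog_arm --series "-2 397 0 0 -0.004 0.302 66;-2 397 0 0 -0.004 0.302 66;-2 397 0 0 -0.004 0.302 66;-2 397 0 0 -0.004 0.302 66;-2 397 0 0 -0.004 0.302 66;-2 397 0 0 -0.004 0.302 66;-2 397 0 0 -0.004 0.302 66;-2 397 0 0 -0.004 0.302 66;-2 397 0 0 -0.004 0.302 66;-2 397 0 0 -0.004 0.302 66;-2 397 0 0 -0.004 0.302 66"

```text
clock: 24.1
tcp_pos: [0.5013, -0.2873, 0.1335]
ee_rot: [3.119, -0.366, -0.006]
force: [0.1, 0.5, -0.5]
finger_gap: 0.066
grip_force: 0.0
```

```bash
python3 - <<'E'
from h import *
from rig import *
s=snapshot("wrist");go(.502,-.2883,.002,-.235)
# case pose from wrist: white blob on z=.018
for c in white(s,3000,40000):
    w=back(s,c[:,0],0.018)[:,:2].astype(np.float32)*1000; print(cv2.minAreaRect(w))
E
```

```text
go [  1.3   0.4 131.6] [0.001 0.004 0.001]
((559.09130859375, -174.1148681640625), (69.2974624633789, 48.23370361328125), 3.97192645072937)
((536.1299438476562, -296.3092346191406), (43.53063201904297, 119.27786254882812), 76.66276550292969)
((640.3442993164062, -147.9263458251953), (97.77304077148438, 99.82294464111328), 5.721584320068359)
```

The wrist camera puts case C at (536.1, −296.3) mm, size 43.5×119, which agrees with the top view. I descend and grip.

jog_arm --series "1 0 60 0 0.004 0 66;1 0 115 0 0.004 0 66;1 0 128 0 0.004 0 66;1 0 131 0 0.004 0 66;1 0 131 0 0.004 0 43;1 0 131 0 0.004 0 43;1 0 131 0 0.004 0 38;1 0 131 0 0.004 0 38;1 0 131 0 0.004 0 38;1 0 131 0 0.004 0 38" --force 60

```text
clock: 25.4
tcp_pos: [0.5031, -0.2898, 0.0047]
ee_rot: [3.117, -0.368, 0.006]
force: [0.3, 1.1, 6.2]
finger_gap: 0.0424
grip_force: 61.4
```

```bash
python3 - <<'E'
from h import *
from rig import *
go(*dk(-.13,-.035),.08,.067);go(*dk(-.13,-.035),.010,.067)
E
```

```text
go [-120.7 -232.5  -76.5] [ 0.003 -0.004 -0.302]
go [-121.  -232.7   -6.5] [ 0.003 -0.004 -0.302]
```

jog_arm --series "0 0 -40 0 0 0 38;0 0 -80 0 0 0 38;-15 -30 -80 0 0 -0.03 38;-35 -67 -80 0 0 -0.08 38;-55 -107 -80 0 0 -0.13 38;-76 -147 -80 0 0 -0.18 38;-97 -187 -80 0 0 -0.24 38;-112 -217 -80 0 0 -0.29 38;-121 -233 -80 0 0 -0.302 38;-121 -233 -50 0 0 -0.302 38;-121 -233 -25 0 0 -0.302 38;-121 -233 -12 0 0 -0.302 38"

```text
clock: 26.9
tcp_pos: [0.4382, -0.0345, 0.0133]
ee_rot: [3.138, 0.104, -0.001]
force: [0.7, 0.4, -1.7]
finger_gap: 0.0424
grip_force: 61.7
```

```bash
python3 - <<'E'
from h import *
from rig import *
go(*dk(-.115,-.035),.003,.067); print(get_obs()["finger_gap"])
E
python3 look.py pics/w6.png -.035
```

```text
go [16.4  0.9 10.3] [ 0.001  0.001 -0.001]
0.042439473836042074
[ 0.43751298 -0.03434736  0.01236662] 0.04247301729072028 [ 3.13899436  0.1038886  -0.00417014]
```

View pics/w6.png

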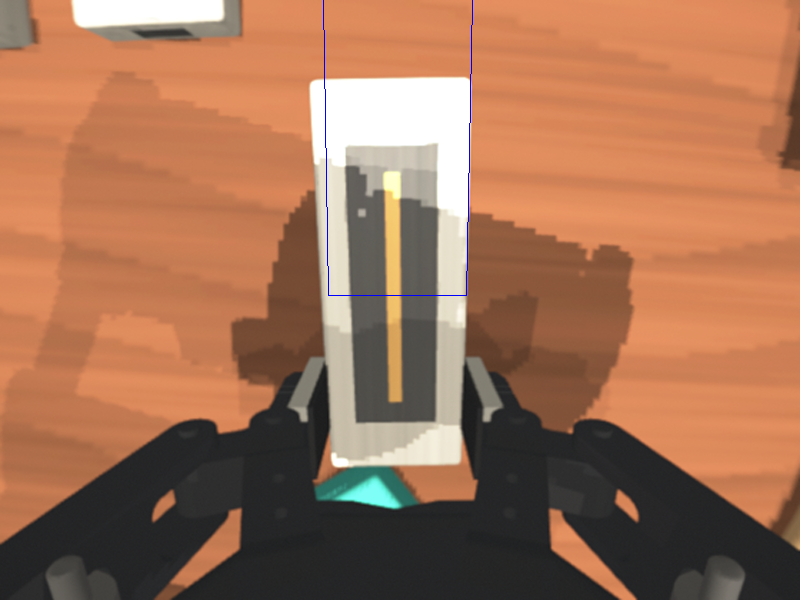

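Case C is in the grip but yawed slightly left: its front edge is centred at column 390 while the bay line is at 397, a tilt of about 0.015 rad. I correct the yaw, lower gently, and measure numerically.

jog_arm --series "5 1 0 0 0 0.015 38;10 1 3 0 0 0.015 38;16 1 6 0 0 0.015 38;16 1 8 0 0 0.015 38;16 1 9 0 0 0.015 38;16 1 10 0 0 0.015 38;16 1 10 0 0 0.015 38"

```text
clock: 27.82
tcp_pos: [0.4542, -0.034, 0.0047]
ee_rot: [3.139, 0.081, 0.0]
force: [-1.3, 0.8, 5.9]
finger_gap: 0.0419
grip_force: 62.7
```

```bash
cat > chk.py <<'E'
from h import *
from rig import *
s=snapshot("wrist");h=cv2.cvtColor(s["img"],cv2.COLOR_RGB2HSV)
o=get_obs();print(o["tcp_pos"],o["force"])
c,sn=np.cos(DY),np.sin(DY)
# front face edge columns: sample rows across the case's front 25 mm, in dock frame by ray casting at z=.018
t=o["tcp_pos"][:2]-DO;td=np.array([c*t[0]+sn*t[1],-sn*t[0]+c*t[1]]);print("tcp in dock mm",td*1000)
for dx in (.030,.045,.060,.075,.085):
    ys=np.arange(-.03,.03,.00025)
    P=np.array([[*dk(td[0]+dx,td[1]+y),.018] for y in ys]);p=proj(s,P).astype(np.float32)
    v=cv2.remap(cv2.cvtColor(s["img"],cv2.COLOR_RGB2LAB)[...,1:].astype(np.float32),p[None,:,0],p[None,:,1],cv2.INTER_LINEAR)[0]
    sat=np.abs(v-128).sum(1); m=np.where(sat<14)[0]
    print(dx,"edges mm",(ys[m.min()]+td[1])*1000,(ys[m.max()]+td[1])*1000) if len(m) else print(dx,None)
E
python3 chk.py
```

```text
[ 0.45423591 -0.03401439  0.00474475] [-2.18963501  0.96186758  6.09638473]
tcp in dock mm [-115.34402945  -34.66991021]
0.03 edges mm -56.66991021225294 -13.419910212252896
0.045 edges mm -56.41991021225294 -13.419910212252896
0.06 edges mm -55.66991021225294 -13.419910212252896
0.075 edges mm -56.16991021225294 -13.669910212252896
0.085 edges mm -55.91991021225294 -13.669910212252896
```

Case C is now centred at −34.9 mm and parallel to the bay. I insert along the dock x axis.

jog_arm --series "10 -0.1 -0.5 0 0 0 38;20 -0.3 -0.5 0 0 0 38;30 -0.5 -0.5 0 0 0 38;40 -0.6 -0.5 0 0 0 38;50 -0.8 -0.5 0 0 0 38;60 -0.9 -0.5 0 0 0 38;70 -1.1 -0.5 0 0 0 38;80 -1.2 -0.5 0 0 0 38;90 -1.4 -0.5 0 0 0 38;90 -1.4 -0.5 0 0 0 38"

```text
clock: 29.12
tcp_pos: [0.5452, -0.028, 0.0048]
ee_rot: [3.139, 0.082, 0.002]
force: [-1.0, 0.6, 3.6]
finger_gap: 0.0421
grip_force: 62.4
```

jog_arm --series "0 0 0 0 0 0 54;0 0 0 0 0 0 54;0 0 0 0 0 0 54;0 0 -45 0 0 0 54;-30 0 -50 0 0 -0.015 0;-66 1 -50 0 0 -0.015 0;-66 1 -50 0 0 -0.015 0;-66 1 -50 0 0 -0.015 0;-66 1 -20 0 0 -0.015 0;-66 1 -8 0 0 -0.015 0;-66 1 -4 0 0 -0.015 0;-66 1 -4 0 0 -0.015 0"

```text
clock: 30.62
tcp_pos: [0.4788, -0.0325, 0.0085]
ee_rot: [3.139, 0.105, -0.0]
force: [-0.9, 1.0, -0.2]
finger_gap: 0.0001
grip_force: 0.0
```

jog_arm --series "12 0 0 0 0 0 0;22 0 0 0 0 0 0;30 0 0 0 0 0 0;38 0 0 0 0 0 0;45 0 0 0 0 0 0;52 0 0 0 0 0 0;58 0 0 0 0 0 0;62 0 0 0 0 0 0;64 0 0 0 0 0 0;66 0 0 0 0 0 0;66 0 0 0 0 0 0"

```text
clock: 32.0
tcp_pos: [0.5386, -0.0284, 0.0082]
ee_rot: [3.138, 0.107, -0.018]
force: [-11.0, -3.3, 8.3]
finger_gap: 0.0001
grip_force: 5.8
```

C stalled at 0.5386, matching the expected home position. I retreat and check all the cases.

jog_arm --series "-10 0 0 0 0 0 0;-40 0 0 0 0 0 0;-50 0 -50 0 0 0 0;-50 0 -100 0 0 0 0;-150 0 -150 0 0 0 0;-150 0 -150 0 0 0 0;-150 0 -150 0 0 0 0;-150 0 -150 0 0 0 0"

```text
clock: 33.0
tcp_pos: [0.3959, -0.0381, 0.1589]
ee_rot: [3.138, 0.104, 0.005]
force: [0.2, 0.2, 0.2]
finger_gap: 0.0002
grip_force: 0.0
```

```bash
python3 - <<'E'
from h import *
from rig import *
s=snapshot("wrist");t=snapshot("top")
im=s["img"].copy();im=cv2.resize(im,(800,600),interpolation=2);k=800/560
for y in (-.035,.035,.105):
  q=np.array([[*dk(a,y+b),.018] for a,b in [(-.02,-.022),(.1,-.022),(.1,.022),(-.02,.022)]])
  cv2.polylines(im,[(proj(s,q)*k).round().astype(int)],True,(255,0,0),1)
cv2.imwrite("pics/w7.png",np.hstack([im[:,:,::-1][:450,100:700],cv2.resize(t["img"],(200,150))[:,:,::-1].repeat(3,0)]))
go(*dk(-.09,-.19),.10,.067);go(*dk(-.09,-.19),.033,.067)
E
```

```text
go [ 83.9 155.2  58.5] [ 0.001 -0.001 -0.   ]
go [ 83.8 155.1 125.5] [ 0.001 -0.001 -0.   ]
```

View pics/w7.png

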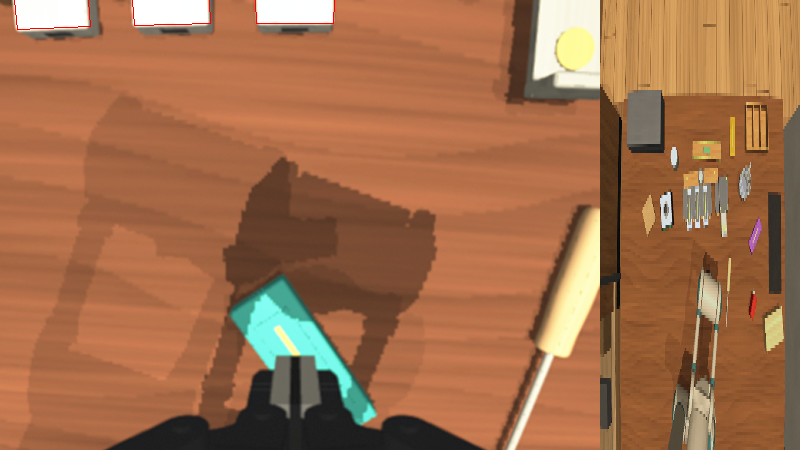

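The outer ends of all three cases, at (53,28), (172,27) and (295,25), coincide with the home outlines. The push plate is at (575,80). Next is the coin slide.

jog_arm --series "30 55 0 0 0 0 0;60 110 0 0 0 0 0;84 155 0 0 0 0 0;84 155 50 0 0 0 0;84 155 100 0 0 0 0;84 155 118 0 0 0 0;84 155 125 0 0 0 0;84 155 125 0 0 0 0;94 155 125 0 0 0 0;102 155 125 0 0 0 0;110 155 125 0 0 0 0;118 155 125 0 0 0 0"

```text
clock: 34.6
tcp_pos: [0.5223, -0.1848, 0.034]
ee_rot: [3.138, 0.106, -0.002]
force: [-3.7, -1.1, 2.1]
finger_gap: -0.0003
grip_force: 1.9
```

jog_arm --series "8 0 0 0 0 0 0;15 0 0 0 0 0 0;22 0 0 0 0 0 0;28 0 0 0 0 0 0;32 0 0 0 0 0 0;35 0 0 0 0 0 0;37 0 0 0 0 0 0;37 0 0 0 0 0 0"

```text
clock: 35.6
tcp_pos: [0.5492, -0.1827, 0.0336]
ee_rot: [3.139, 0.11, -0.033]
force: [-25.1, -6.6, 17.9]
finger_gap: 0.0004
grip_force: 12.7
```

The slide stalls at 0.549 with 25 N, so it is fully in. I release it and head to the score box.

jog_arm --series "-10 0 0 0 0 0 0;-30 0 0 0 0 0 0;-55 0 0 0 0 0 0;-75 0 0 0 0 0 0;-75 0 0 0 0 0 0;-75 0 -50 0 0 0 0;-75 0 -100 0 0 0 0;-75 0 -130 0 0 0 0;-75 0 -130 0 0 0 0"

```text
clock: 36.72
tcp_pos: [0.4884, -0.1882, 0.1667]
ee_rot: [3.135, 0.105, 0.013]
force: [0.0, 0.1, 0.1]
finger_gap: -0.0006
grip_force: 0.0
```

```bash
python3 - <<'E'
from h import *
from rig import *
d=pickle.load(open("s0.pkl","rb"))["top"]
# score button centre from box top outline: rect at z=.06 and ring
for c in white(d,700,900):
    w=back(d,c[:,0],0.06)[:,:2].astype(np.float32); r=cv2.minAreaRect(w*1000); print("box",r)
g=cv2.cvtColor(d["img"],cv2.COLOR_RGB2GRAY)[180:212,168:200];m=(g<70).astype(np.uint8)
n,l,st,ce=cv2.connectedComponentsWithStats(m)
for i in range(1,n): 
    if 20<st[i,4]<300: p=ce[i]+[168,180];print(st[i],p,back(d,[p],.072))
s=snapshot("top");print(abs(s["img"].astype(int)-d["img"])[215:225,335:360].mean())
h=snapshot("side");i=pickle.load(open("s0.pkl","rb"))["side"]["img"];print("slide diff",abs(h["img"].astype(int)-i)[225:255,285:315].mean())
go(.591,.310,.164,.067)
E
```

```text
box ((591.7401733398438, 312.213134765625), (91.54124450683594, 92.10015106201172), 10.826128005981445)
box ((672.0673828125, -369.9271545410156), (87.07364654541016, 118.80469512939453), 18.35666847229004)
[ 0  8  4 24 26] [169.42307692 199.30769231] [[0.57931551 0.35604356 0.072     ]]
[11 11  9  9 37] [183.         194.86486486] [[0.59284743 0.31448912 0.072     ]]
61.14666666666667
slide diff 14.68
go [ 138.4 -488.9   -1. ] [ 0.001 -0.001  0.   ]
```

jog_arm --series "139 -491 0 0 0 0 0;139 -491 0 0 0 0 0;139 -491 0 0 0 0 0;139 -491 0 0 0 0 0;139 -491 0 0 0 0 0;139 -491 0 0 0 0 0;139 -491 0 0 0 0 0;139 -491 0 0 0 0 0;139 -491 0 0 0 0 0;139 -491 0 0 0 0 0;139 -491 0 0 0 0 0;139 -491 0 0 0 0 0"

```text
clock: 38.33
tcp_pos: [0.5905, 0.3104, 0.1631]
ee_rot: [3.138, 0.102, -0.001]
force: [-1.1, -0.4, -0.2]
finger_gap: -0.0002
grip_force: 0.0
```

```bash
python3 - <<'E'
from h import *
from rig import *
go(.592,.3125,.085,.067)
s=snapshot("side");i=pickle.load(open("s0.pkl","rb"))["side"]["img"]
w=snapshot("wrist")["img"]
a=cv2.resize(s["img"][215:265,270:350],(400,250),interpolation=2);b=cv2.resize(i[215:265,270:350],(400,250),interpolation=2)
cv2.imwrite("pics/p8.png",np.vstack([np.hstack([a,b]),cv2.resize(w,(800,600))[:350]])[:,:,::-1])
E
```

```text
go [ 1.7 -2.2 78. ] [ 0.002  0.001 -0.002]
```

View pics/p8.png

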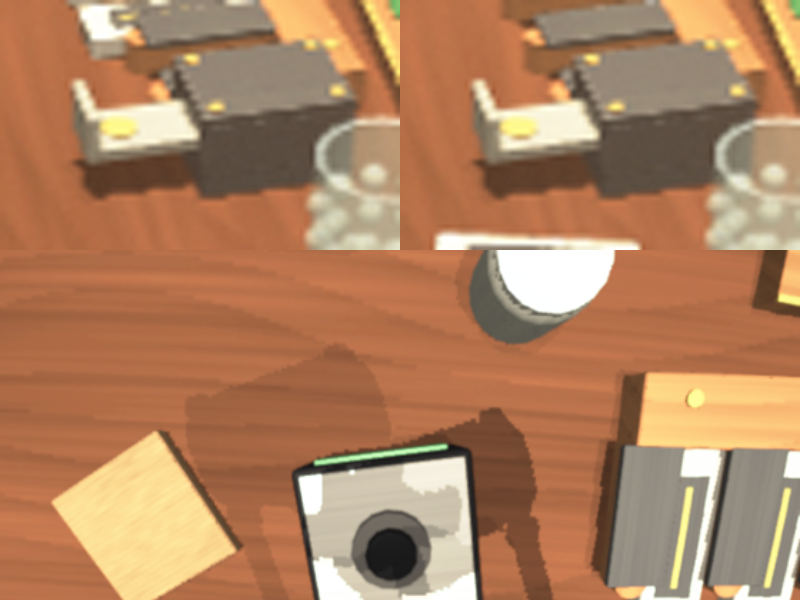

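The side view shows the slide sprung back out, the same as in the start picture. The score button is below the tool at (390,552) in the wrist view. I press it gradually.

jog_arm --series "1.7 -2 40 0 0 0 0;1.7 -2 65 0 0 0 0;1.7 -2 75 0 0 0 0;1.7 -2 79 0 0 0 0;1.7 -2 83 0 0 0 0;1.7 -2 86 0 0 0 0;1.7 -2 88 0 0 0 0;1.7 -2 90 0 0 0 0;1.7 -2 92 0 0 0 0;1.7 -2 92 0 0 0 0"

```text
clock: 39.67
tcp_pos: [0.593, 0.3142, 0.0758]
ee_rot: [3.139, 0.105, 0.006]
force: [-4.9, -3.0, 21.5]
finger_gap: 0.0002
grip_force: 10.3
```

jog_arm --series "0 0 2 0 0 0 0;0 0 3 0 0 0 0;0 0 3 0 0 0 0"

```text
clock: 40.05
tcp_pos: [0.5931, 0.3142, 0.0755]
ee_rot: [-3.14, -0.106, -0.008]
force: [-8.7, -3.6, 33.3]
finger_gap: -0.0001
grip_force: 16.2
```

jog_arm --series "0 0 -9 0 0 0 0;0 0 -9 0 0 0 0;0 0 -9 0 0 0 0"

```text
clock: 40.42
tcp_pos: [0.5931, 0.3143, 0.0771]
ee_rot: [3.139, 0.105, 0.003]
force: [1.5, 0.1, 4.8]
finger_gap: 0.0
grip_force: 2.1
```

jog_arm --series "0 0 -4 0 0 0 0;0 0 -8 0 0 0 0;0 0 -60 0 0 0 0;0 0 -120 0 0 0 0;-80 0 -150 0 0 0 0;-120 0 -150 0 0 0 0;-120 0 -150 0 0 0 0;-120 0 -150 0 0 0 0"

```text
clock: 41.42
tcp_pos: [0.4721, 0.3062, 0.2267]
ee_rot: [3.138, 0.106, -0.001]
force: [0.9, 0.5, -0.7]
finger_gap: 0.0002
grip_force: 0.0
```

The button bottomed (33 N, no further travel) and was released. I take a last look before handing in.

```bash
python3 - <<'E'
from h import *
from rig import *
t=snapshot("top");im=ortho(t,.38,.78,-.30,.30,.018,1300)
for y in (-.035,.035,.105):
  q=np.array([dk(a,y+b) for a,b in [(-.02,-.022),(.1,-.022),(.1,.022),(-.02,.022)]])
  cv2.polylines(im,[np.c_[(.30-q[:,1])*1300,(.78-q[:,0])*1300].round().astype(int)],True,(255,0,0),1)
cv2.imwrite("pics/end.png",im[:,:,::-1])
E
```

```text
(no output)
```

View pics/end.png

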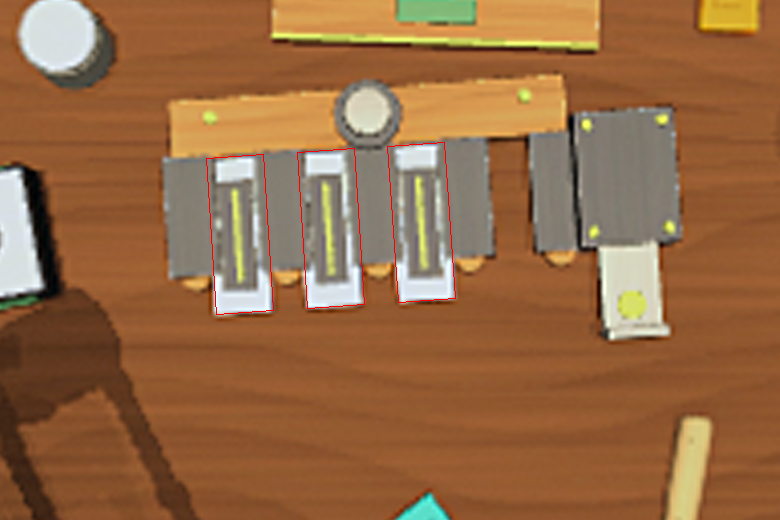

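All three cases fill their home outlines at (239,234), (330,228) and (421,221). The slide is out at (635,330) and the dock button is up at (368,110).

```bash
python3 -c "
from rig import *
print(hand_in())"
```

```text
the job is handed in; nothing more can be done
None
```

The job is handed in, with no verdict shown: all three cases are home in bays 1–3, the dock button, coin slide and score button were each worked fully in that order and released, and the bystanders I could see had not moved.

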